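# Fit a new burner head to the bench burner

### The job

Fold both flaps of the small carton right back, well past upright, lift out the new burner head and fit it to the bench burner's base: rest it lightly in the socket, feel for the slots by turning it, push it down against the spring and turn it clockwise (seen from above) under the catches as far as it will go, then let go. Do not force it at any point (20 N is plenty). Leave it locked and upright, leave the flaps open and do not disturb the other things on the bench.

Things in the scene. Friction and masses are not known exactly. Their poses are not given: they have to be found in the camera images.
- carton: Fixed cardboard carton, open at the top except for its two flaps: outside 124 (x) by 134 (y) by 95 mm high, walls and floor 4 mm. Origin at the centre of its underside, z up.
- flap_left (a joint): Crease of the flap on the carton's +y rim (along the carton's x at y = +65.5 mm, 97 mm above the bench): 0 = flat over the carton, 1.57 = upright, 2.5 = folded right back. Starts ajar, 0.6 to 0.9. The stiff crease stays where it is put.
- flap_right (a joint): The same for the flap on the carton's -y rim (y = -65.5 mm).
- flap_left_edge (a point): Middle of the free edge of the +y flap. Each flap is 118 mm long along the crease, 3 mm thick, and reaches 50 mm from it. At the start a gap of over 40 mm lies between the two free edges: closed fingers can reach down through it and swing each flap up and out, along its arc (a level push jams while the flap is low).
- flap_right_edge (a point): Middle of the free edge of the -y flap.
- head: The new burner head, loose, standing in the carton: steel, 95 mm tall, about 0.32 kg. Origin at the centre of its underside, z along its axis. From below: round pilot, 33 mm diameter, 0 to 12 mm up, foot chamfered 3 mm; two lugs (see head_lug); neck of 31 mm diameter; grip block (see head_grip); nozzle of 42 mm diameter, 74 to 95 mm up. A half turn about z gives the same part.
- base: The bench burner's base, fixed: 130 mm square flange with a round wall (108 mm outside, 92 mm inside, top 48 mm above the bench); beyond it along +x a low brass gas block with two valves (at most 56 mm high). Origin on the socket's upright axis at bench level. Locked, the head's x lies along the base's x (either way round), its origin at about 24 mm, held up by the spring against the catches.
- paddle: Bystander: loose flat marver paddle with a wooden handle, 200 mm long along x, lying between carton and base, farther out.
- brick: Bystander: loose pale fire brick, 110 by 60 by 45 mm, between carton and base, nearer the robot.
- rod_jar: Bystander: loose white jar, 70 mm wide, 90 mm high, with glass rods up to 210 mm high, at the back.
- parts_tray: Bystander: loose open tray, 80 by 120 by 40 mm, at the back.
- old_nozzle: Bystander: loose upright brass tube without lugs, 36 mm diameter, 75 mm tall, at the right side.
- mug: Bystander: loose mug, 80 mm wide, 90 mm tall, at the left side.
- head_lug (a point): End of the lug on the head's +x side, 42 mm from the axis at mid-thickness; the other lug is on -x. Lugs are 14 mm wide and 8 mm thick, 10 to 18 mm above the head's underside.
- head_grip (a point): Centre of the head's dark grip block, on the axis, 54 mm above the underside: 54 mm along the head's x, 44 mm across its two flats (facing +y and -y; grip these), 40 mm high.
- base_catch (a point): Middle of the fixed catch on the base's +x side, 41 mm from the axis; the other is on -x. Each overhangs the socket from 32 to 50 mm from the axis, is 22 mm wide, 42 to 48 mm above the bench. Lugs clear them when the head's x is over 0.55 rad anticlockwise (from above) of the base's x. The head's origin must be below 24 mm for the lugs to pass under; it bottoms at 20 mm.
- base_ring (a point): On the socket's axis, 45 mm up: top of the sprung ring at rest (62 mm outside, 36 mm hole for the pilot, 19 mm deep; two slots 17 mm wide, half a turn apart, for the lugs). The spring holds it up with about 4 N; it presses down 6 mm (9 N). The head's origin is at 35 mm with its lugs on top of the ring, at 26 mm with them in the slots. This point's axes do not show where the slots are.
- base_slots (a point): The same point, again without the slots' angle, which is not told: they start 0.68 to 1.4 rad anticlockwise (from above) of the base's x. Press the head lightly on the ring and turn it until the lugs drop in; then the ring turns with the head, stiffly (0.15 N m; pressing hard drags it round unkeyed), from 1.5 rad to a stop at 0, which is the locked position.
Things that resemble listed ones, but are neither listed nor needed, are in the scene too. Leave any red or yellow look-alike of the head alone.

How it is judged:
On the way, in this order (a step that is already met when the one before it is completed fails the run):
1. both carton flaps are folded back past upright (beyond 1.75 rad) (value of joint each of flap_left, flap_right above 1.75 rad), for 0.2 s.
2. the burner head is lifted clear of the carton (its underside more than 110 mm above the bench) (height (world z) of head above 0.11 m), for 0.1 s.
3. the head is down in the socket with its lugs in the slots (underside within 5 mm of the axis, less than 27.5 mm above the bench) (horizontal distance between head and base below 0.005 m and z of head in the frame of base below 0.0275 m), for 0.1 s.
At the end, for the whole second after the job is handed in: The head stands still and upright (within 0.08 rad) in the socket, its axis within 5 mm of the base's, its underside less than 27.5 mm above the bench (lugs under the catches), its lugs turned to within 0.17 rad of the base's x axis (either way round), and both flaps are still open (beyond 1.5 rad) (all of step 3 and angle between the x axis of head and the x axis of base, either way round below 0.17 rad and angle between head's own z axis and vertical below 0.08 rad and linear speed of head below 0.01 m/s and value of joint each of flap_left, flap_right above 1.5 rad); the robot touches nothing.
It fails at once if a bystander is knocked or shifted by more than 30 mm (distance of any of paddle, brick, rod_jar, parts_tray, old_nozzle, mug from where it was at the start of the episode above 0.03 m).
It fails at once if the head is forced: it presses on the base (its catches and ring included) with more than 45 N (contact force between head and base above 45 N).
It also fails if it takes over 72 s, if anything falls off the work surface, if the arm or the gripper's body presses on something with over 40 N, if the wrist force passes 120 N, or if a joint passes its speed limit or range.

### The arm

A 6-joint arm with a two-finger parallel gripper is mounted at the origin on the work surface. World frame = base frame: x ahead of the robot, y to its left, z up, the work surface at z = 0. Lengths are in m, angles in rad, forces in N, time in s.
With the tool pointing down it reaches from about 0.375 to 0.925 m from the base axis. Payload 5.7 kg.
Tool frame: the origin (TCP) lies midway between the tips of the shut fingers; the grasp point (between the pads) lies 19 mm behind it; z points along the fingers, y is the line along which they close (so a half turn about z gives the same grasp; the last joint's range is limited). The gripper opens to 88 mm and grips with 3 to 60 N. Pads are 20 mm wide; open, the fingers measure 115 mm over their backs; the gripper's body (75 mm by 178 mm) begins 61 mm behind the grasp point.
Start: joints at [1.043, 0.359, 1.51, -0, 1.272, -0.115], TCP at [0.241, 0.55, 0.223] pointing down, gripper open.
Joint ranges: [-2.97, 2.97], [-1.01, 2.36], [0.21, 2.38], [-0.96, 4.11], [0.2, 2.71], [-2.98, 2.98]. Speed limits (rad/s): [2.39, 2.39, 3.14, 3.14, 3.14, 3.14].

### API

Orientations are given as a rotation vector (axis times angle).
In Python, from workcell import manip gives the robot as it stands.
- The arm moves only by the tool step_arm, never from a script. Its argument "rows" is a list of rows, each a list of 7 numbers: the shift along the tool's x, y, z each as a share of 0.04 m, from -1 to 1, then the turn, a rotation vector about the tool's x, y, z each as a share of 8 degrees, from -1 to 1, then the opening, from -1 (shut) to 1 (fully open). In form: [[x, y, z, ax, ay, az, jaw], ...]. A call has 1 to 12 rows; each row shifts and turns the commanded pose from where the row before left it, along the tool's axes as they then stand; what a row does not reach is not made up. A row lasts 1/10 s, in which the tool goes at most 50 mm and 8.59 degrees, less where a joint would pass 70% of its speed; a pose out of reach is approached as far as the arm can. A call with a number of a shift or a turn outside -1 to 1 is refused whole. A call with a gripper value outside its range is refused whole. The fingers move at their own pace and stop on an object; "squeeze" is the grip in N (left out, the last holds). Time passes only in rows, so rows that do not move let the fingers close. It gives the time, the measured TCP pose, the force, the opening and the grip force at its end, in the units of the state.
- manip.state(): the state, without advancing time (a new reading comes with each control period).
- manip.snapshot(name): name is "scene" or "top" or "wrist"; returns the picture (400x640x3 uint8, blue, green, red); there is no depth.
- manip.calibration(name): a dict with "mtx" (3x3 intrinsics, pixels), "pose" (4x4, takes a point from camera to world coordinates). Camera axes: x right, y up, looking along -z (the intrinsics and any distortion apply to the point x, -y, -z); pixel columns grow to the right and rows downward; lengths in m; the calibration is good to about 2 mm. The wrist camera is an equidistant fisheye: a pixel r from the principal point sees the ray r / f radians off the axis. A picture is of the moment at which its call begins: read the wrist's pose just before it. calibration takes no time and is no camera call; for the wrist camera it gives the pose at the moment of the call.
- manip.close_job(): hands the job in; it is judged then, once.
Trained networks look in the newest picture that a camera, given by its name, has taken for a name from the list of things; names that differ only in an ending like _2 or _b are one class to them, and where a whole thing is asked for, a point or a joint stands for the part that bears it (a point fixed in the world has none). Each returns a list of dicts, best first, with "confidence" (0 to 1); they miss things now and then, are a little off and sometimes report something else, mostly with a low value. They report only what shows in the picture. A call takes as long as a camera call. They do not tell look-alikes from the thing itself.
- manip.silhouettes(camera, target): "pixels" (400x640 bool, what is visible of it) and "box" ([centre column, centre row, width, height] in pixels, round what is visible of it).
- manip.spot_point(camera, target): "uv" ([column, row] in pixels: a listed point, or the origin of a listed thing).
The state is a dict: "clock": time; "qpos": joint angles; "qd": joint speeds; "effort": joint torques, N m; "tool_pos": TCP position; "tcp_rot": TCP orientation; "force": force on the tool from outside, world axes, zero at the start; "wrist_torque": the same for the moment, N m; "opening": finger opening in m; "grip_force": force on a finger pad.
Only numpy, scipy, OpenCV 4.12 (cv2) and the standard library are available. Lean on these libraries where they do the work, as an engineer would, in place of code of your own. Each camera call takes 0.05 s, during which the arm holds its last target. There are 200 camera calls.

## Working session

There is one attempt and no reset: what is moved stays moved. The work goes in short steps, Python scripts to look and compute and a tool call to move; the robot and the scene stay as the last step left them, time stands still between calls to the robot, and variables do not carry over. Pictures are saved under pics/ and viewed, at most 10 in all, crops included, and the job is handed in when it is done.

Besides the shell and the picture viewer there is one more tool, called after "Call:" as name([rows], argument=value, ...), one row to a line, values as JSON. step_arm: Moves the arm, as the interface text tells. Its arguments: {"type":"object","properties":{"rows":{"type":"array","items":{"type":"array","items":{"type":"number"}}},"squeeze":{"type":"number"}},"required":["rows"]}

```bash
mkdir -p pics; ls
cat > h.py <<'E'
import numpy as np, cv2
from workcell import manip
from scipy.spatial.transform import Rotation as R
def ray(cam,uv,cal=None):
    c=cal or manip.calibration(cam); K=np.array(c["mtx"]);P=np.array(c["pose"])
    x=(uv[0]-K[0,2])/K[0,0]; y=(uv[1]-K[1,2])/K[1,1]
    if cam=="wrist":
        r=np.hypot(x,y); s=np.sin(r)/max(r,1e-9); d=np.array([x*s,-y*s,-np.cos(r)])
    else: d=np.array([x,-y,-1.])
    return P[:3,3],P[:3,:3]@d
def atz(cam,uv,z,cal=None):
    o,d=ray(cam,uv,cal); return o+d*(z-o[2])/d[2]
def tri(rs):
    A=0;b=0
    for o,d in rs:
        d=d/np.linalg.norm(d);M=np.eye(3)-np.outer(d,d);A=A+M;b=b+M@o
    return np.linalg.solve(A,b)
def proj(cam,p,cal=None):
    c=cal or manip.calibration(cam); K=np.array(c["mtx"]);P=np.array(c["pose"])
    q=P[:3,:3].T@(np.array(p)-P[:3,3]); v=np.array([q[0],-q[1],-q[2]])
    if cam=="wrist":
        t=np.arctan2(np.hypot(v[0],v[1]),v[2]); n=np.hypot(v[0],v[1])+1e-12; m=v[:2]/n*t
    else: m=v[:2]/v[2]
    return np.array([K[0,0]*m[0]+K[0,2],K[1,1]*m[1]+K[1,2]])
E
python3 - <<'E'
from h import *
for c in("scene","top"):
    im=manip.snapshot(c); cv2.imwrite(f"pics/{c}0.png",im)
    for t in("carton","flap_left_edge","flap_right_edge","head","head_grip","head_lug","base","base_catch","base_ring","brick","paddle","mug","old_nozzle"):
        print(c,t,[(np.round(d["uv"]).tolist(),round(d["confidence"],2)) for d in manip.spot_point(c,t)[:4]])
    print(manip.calibration(c)["pose"][:3,3] if True else 0)
s=manip.state();print(s)
E
```

```text
pics
scene carton [([244.0, 230.0], 0.62)]
scene flap_left_edge [([250.0, 192.0], 0.51)]
scene flap_right_edge [([234.0, 201.0], 0.58)]
scene head [([188.0, 251.0], 0.96), ([274.0, 269.0], 0.92), ([246.0, 229.0], 0.62)]
scene head_grip [([275.0, 252.0], 0.97), ([231.0, 186.0], 0.87), ([184.0, 235.0], 0.64), ([245.0, 217.0], 0.51)]
scene head_lug [([234.0, 186.0], 0.91), ([198.0, 238.0], 0.89), ([285.0, 255.0], 0.75), ([250.0, 236.0], 0.56)]
scene base [([380.0, 195.0], 0.91)]
scene base_catch [([386.0, 192.0], 0.94)]
scene base_ring [([251.0, 236.0], 0.72)]
scene brick [([305.0, 204.0], 0.92), ([454.0, 184.0], 0.55)]
scene paddle [([337.0, 241.0], 0.75)]
scene mug [([458.0, 184.0], 0.87)]
scene old_nozzle [([134.0, 277.0], 0.73), ([381.0, 195.0], 0.16)]
[ 1.39661922 -0.43393429  0.83149182]
top carton [([393.0, 226.0], 0.57)]
top flap_left_edge [([391.0, 230.0], 0.92)]
top flap_right_edge [([407.0, 224.0], 0.87), ([396.0, 229.0], 0.52)]
top head [([393.0, 275.0], 0.85), ([385.0, 173.0], 0.73), ([392.0, 231.0], 0.59), ([449.0, 226.0], 0.57)]
top head_grip [([394.0, 283.0], 0.84), ([38
[... 441 characters left out ...]
47469576 0.01403519 1.25280364]
{'clock': 1.4, 'qpos': array([ 1.04288124e+00,  3.58786921e-01,  1.51040203e+00, -2.50489053e-06,
        1.27249023e+00, -1.15081364e-01]), 'qd': array([-0.00045688,  0.00077013, -0.00093631,  0.00040966,  0.00092736,
        0.00078241]), 'effort': array([-1.70331105e-04, -5.15329421e+01, -2.71119690e+01,  6.74849795e-02,
        2.45846284e-02, -1.46172022e-05]), 'tool_pos': array([0.24070705, 0.54956869, 0.2226298 ]), 'tcp_rot': array([-6.43876181e-01, -3.07487729e+00,  1.30139826e-04]), 'force': array([ 0.02550258,  0.2613911 , -0.64805845]), 'wrist_torque': array([ 0.04358678, -0.01812695,  0.0237982 ]), 'grip_force': 0.0, 'opening': 0.08800185688532022}
```

Run:
```python
from h import *
a=cv2.imread("pics/top0.png")[120:340,120:500]; cv2.imwrite("pics/topc.png",cv2.resize(a,None,fx=2.1,fy=2.1,interpolation=cv2.INTER_CUBIC))
a=cv2.imread("pics/scene0.png")[130:310,110:500]; cv2.imwrite("pics/scc.png",cv2.resize(a,None,fx=2,fy=2,interpolation=cv2.INTER_CUBIC))
print(atz("top",(254,221),0.0),atz("top",(251,219),0.045),atz("scene",(380,195),0),atz("top",(393,226),0),atz("scene",(244,230),0))
print(atz("top",(391,230),0.13),atz("top",(407,224),.13),tri([ray("top",(391,230)),ray("scene",(250,192))]),tri([ray("top",(407,224)),ray("scene",(234,201))]))
print(atz("top",(329,238),.02),atz("top",(327,177),0),atz("top",(167,203),0))
```

```text
[0.50944675 0.24323271 0.        ] [0.51458293 0.24413348 0.045     ] [0.51255198 0.23645008 0.        ] [ 0.48184878 -0.19846496  0.        ] [ 0.477959   -0.20942502  0.        ]
[ 0.46989786 -0.17029402  0.13      ] [ 0.48573661 -0.21646895  0.13      ] [ 0.46911242 -0.1738418   0.11982199] [ 0.48447264 -0.22318316  0.11590135]
[0.44962801 0.00600484 0.02      ] [0.64424438 0.00698652 0.        ] [0.57436079 0.52081383 0.        ]
```

View pics/topc.png

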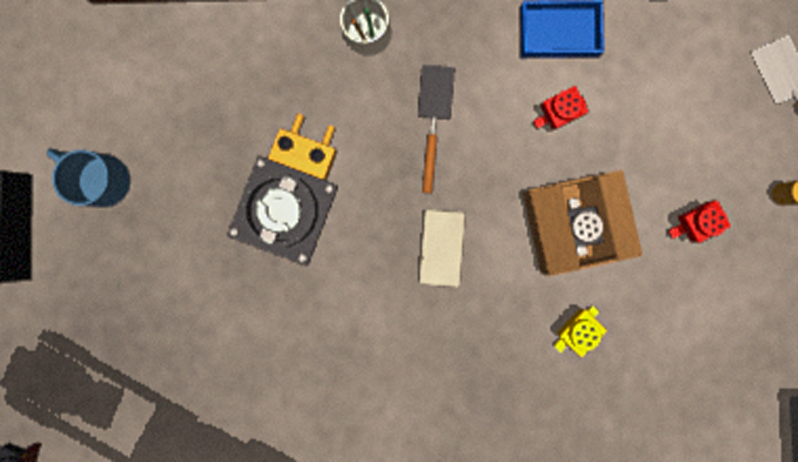

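View pics/scc.png

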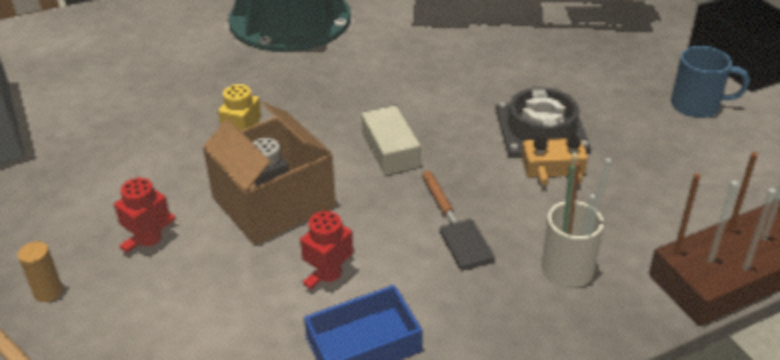

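```bash
cat >> h.py <<'E'
def rows(p,yaw,jaw,s=None,start=None,step=1.0):
    """yaw = heading of tool x axis (tool down). prints moves from start/measured pose"""
    s=s or manip.state(); T=R.from_rotvec(s["tcp_rot"]) ; p0=np.array(s["tool_pos"])
    if start is not None: p0,y0=np.array(start[0]),start[1]; T=Rd(y0)
    tgt=Rd(yaw); d=T.inv().apply(np.array(p)-p0); w=(T.inv()*tgt).as_rotvec(degrees=True)
    print("shift/0.04",np.round(d/.04,2)," turn/8deg",np.round(w/8,2))
def Rd(y): return R.from_matrix(np.array([[np.cos(y),np.sin(y),0],[np.sin(y),-np.cos(y),0],[0,0,-1]]).T.T)
def yaw(s=None):
    s=s or manip.state(); m=R.from_rotvec(s["tcp_rot"]).as_matrix(); return np.arctan2(m[1,0],m[0,0])
E
python3 - <<'E'
from h import *
s=manip.state(); print(yaw(), R.from_rotvec(s["tcp_rot"]).as_matrix().round(3), Rd(yaw()).as_matrix().round(3))
c=manip.calibration("wrist");P=np.array(c["pose"]);T=R.from_rotvec(s["tcp_rot"])
print(T.inv().apply(P[:3,3]-s["tool_pos"]),(T.inv().as_matrix()@P[:3,:3]).round(2),c["mtx"])
rows([.512,.242,.30],yaw(),1)
E
```

```text
2.7287596643950667 [[-0.916  0.401 -0.   ]
 [ 0.401  0.916 -0.   ]
 [ 0.    -0.    -1.   ]] [[-0.916  0.401  0.   ]
 [ 0.401  0.916  0.   ]
 [ 0.     0.    -1.   ]]
[ 0.06927643 -0.00146739 -0.16205328] [[-0.    0.97  0.25]
 [ 1.    0.   -0.  ]
 [-0.    0.25 -0.97]] [[309.70691629   0.         321.53788651]
 [  0.         309.70691629 201.79627039]
 [  0.           0.           1.        ]]
shift/0.04 [-9.3  -4.32 -1.93]  turn/8deg [-0. -0.  0.]
```

Call:
step_arm([
  [-0.93,-0.43,-0.2,0,0,0,-1],
  [-0.93,-0.43,-0.2,0,0,0,-1],
  [-0.93,-0.43,-0.2,0,0,0,-1],
  [-0.93,-0.43,-0.2,0,0,0,-1],
  [-0.93,-0.43,-0.2,0,0,0,-1],
  [-0.93,-0.43,-0.2,0,0,0,-1],
  [-0.93,-0.43,-0.2,0,0,0,-1],
  [-0.93,-0.43,-0.2,0,0,0,-1],
  [0,0,0,0,0,0,-1],
  [0,0,0,0,0,0,-1],
])

```text
clock: 2.4
tool_pos: [0.4585, 0.3037, 0.2867]
tcp_rot: [-0.647, -3.074, -0.001]
force: [-1.4, -0.6, -0.1]
opening: 0.0115
grip_force: 0.0
```

Run:
```python
from h import *
s=manip.state();cal=manip.calibration("wrist"); im=manip.snapshot("wrist"); cv2.imwrite("pics/w1.png",im)
print(s["tool_pos"],s["force"])
for t,z in (("base",0),("base_ring",.045),("base_catch",.045),("base_slots",.045)):
    print(t,[(np.round(d["uv"]).tolist(),round(d["confidence"],2),atz("wrist",d["uv"],z,cal).round(4)) for d in manip.spot_point("wrist",t)[:4]])
```

```text
[0.45848527 0.30367694 0.28672213] [-1.38185279 -0.63717932 -0.08784464]
base [([298.0, 218.0], 0.8, array([0.5099, 0.2406, 0.    ]))]
base_ring [([297.0, 228.0], 0.67, array([0.511 , 0.2416, 0.045 ]))]
base_catch [([294.0, 257.0], 0.8, array([0.55  , 0.2193, 0.045 ]))]
base_slots [([300.0, 232.0], 0.75, array([0.5183, 0.2428, 0.045 ]))]
```

View pics/w1.png

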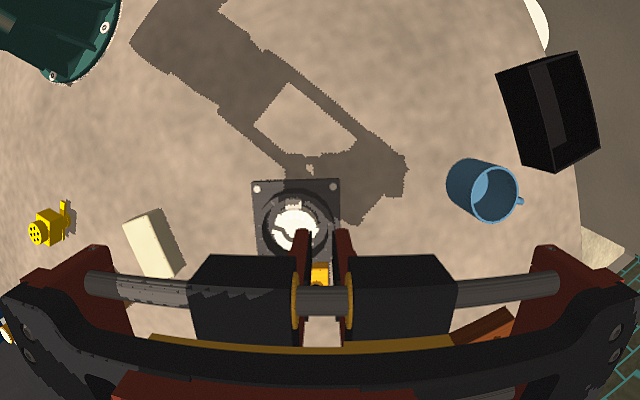

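Run:
```python
from h import *
a=cv2.imread("pics/w1.png")[170:280,240:355]; cv2.imwrite("pics/w1c.png",cv2.resize(a,None,fx=5,fy=5,interpolation=cv2.INTER_CUBIC))
cal=manip.calibration("wrist")
for n,uv,z in (("catch",(293,205),.048),("sl",(281,234),.045),("sr",(313,226),.045),("corner",(252,183),.01),("corner",(339,180),.01)): print(n,atz("wrist",uv,z,cal).round(4))
```

```text
catch [0.4769 0.2532 0.048 ]
sl [0.5088 0.2193 0.045 ]
sr [0.5157 0.2652 0.045 ]
corner [0.4303 0.2041 0.01  ]
corner [0.4775 0.3221 0.01  ]
```

View pics/w1c.png

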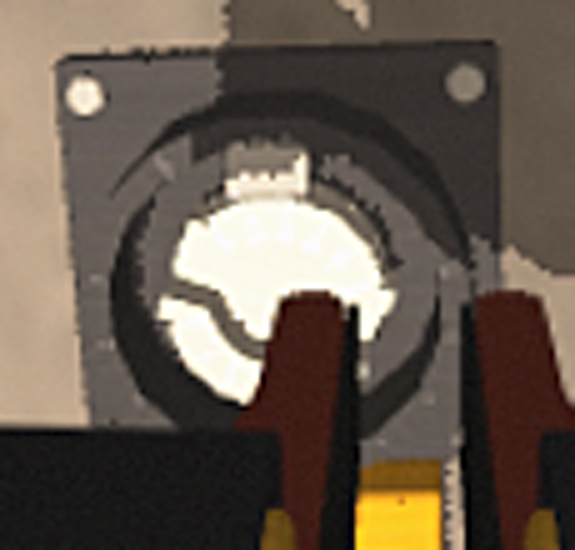

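Call:
step_arm([
  [-0.82,-0.76,0,0,0,0,-1],
  [-0.82,-0.76,0,0,0,0,-1],
  [-0.82,-0.76,0,0,0,0,-1],
  [-0.82,-0.76,0,0,0,0,-1],
  [0,0,0,0,0,0.98,-1],
  [0,0,0,0,0,0.98,-1],
  [0,0,0,0,0,0.98,-1],
  [0,0,0,0,0,0.98,-1],
  [0,0,0,0,0,0.98,-1],
  [0,0,0,0,0,0.98,-1],
  [0,0,0,0,0,0.98,-1],
  [0,0,0,0,0,0,-1],
])

```text
clock: 3.85
tool_pos: [0.529, 0.1411, 0.2865]
tcp_rot: [-1.988, -2.432, 0.0]
force: [-0.7, 0.1, 0.3]
opening: 0.0003
grip_force: 0.0
```

Run:
```python
from h import *
s=manip.state();cal=manip.calibration("wrist"); im=manip.snapshot("wrist"); cv2.imwrite("pics/w2.png",im)
print(s["tool_pos"],yaw(s))
for t,z in (("base",0),("base_ring",.045),("base_catch",.045),("base_slots",.045)):
    print(t,[(np.round(d["uv"]).tolist(),round(d["confidence"],2),atz("wrist",d["uv"],z,cal).round(4)) for d in manip.spot_point("wrist",t)[:4]])
# rectified overhead view at z=.045, 0.25 mm/px, world y left, x up
N=560; m=np.zeros((N,N,2),np.float32); C=np.array([.511,.2416]); sc=.15/N
for i in range(N):
    for j in range(N): m[i,j]=proj("wrist",[C[0]-(i-N/2)*sc,C[1]-(j-N/2)*sc,.045],cal)
o=cv2.remap(im,m,None,cv2.INTER_CUBIC)
cv2.imwrite("pics/r2.png",o)
```

```text
[0.52904565 0.14108067 0.2864606 ] 1.7713303331308072
base [([327.0, 103.0], 0.93, array([0.5156, 0.2373, 0.    ]))]
base_ring [([327.0, 98.0], 0.58, array([0.5148, 0.2409, 0.045 ]))]
base_catch [([349.0, 120.0], 0.62, array([0.5486, 0.2183, 0.045 ]))]
base_slots [([326.0, 104.0], 0.93, array([0.5146, 0.2325, 0.045 ]))]
```

View pics/r2.png

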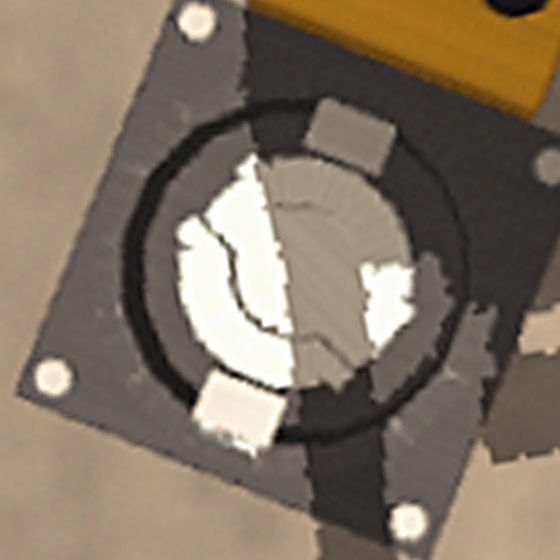

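Call:
step_arm([
  [-0.9,-0.245,0,0,0,0,-1],
  [-0.9,-0.245,0,0,0,0,-1],
  [-0.9,-0.245,0,0,0,0,-1],
  [-0.9,-0.245,0,0,0,0,-1],
  [-0.9,-0.245,0,0,0,0,-1],
  [-0.9,-0.245,0,0,0,0,-1],
  [-0.9,-0.245,0,0,0,0,-1],
  [-0.9,-0.245,0,0,0,0,-1],
  [-0.9,-0.245,0,0,0,0,-1],
  [-0.9,-0.245,0,0,0,0,-1],
  [-0.9,-0.245,0,0,0,0,-1],
  [-0.9,-0.245,0,0,0,0,-1],
])

```text
clock: 5.3
tool_pos: [0.4999, -0.3081, 0.2867]
tcp_rot: [1.986, 2.434, -0.0]
force: [0.4, 0.2, 0.4]
opening: 0.0002
grip_force: 0.0
```

```bash
cat >> h.py <<'E'
def rect(im,cal,C,z,out,N=560,w=.2,ang=0):
    sc=w/N; c,s=np.cos(ang),np.sin(ang); m=np.zeros((N,N,2),np.float32)
    for i in range(N):
        for j in range(N):
            a,b=-(i-N/2)*sc,-(j-N/2)*sc
            m[i,j]=proj("wrist",[C[0]+a*c-b*s,C[1]+a*s+b*c,z],cal)
    cv2.imwrite(out,cv2.remap(im,m,None,cv2.INTER_CUBIC))
E
python3 - <<'E'
from h import *
s=manip.state();cal=manip.calibration("wrist"); im=manip.snapshot("wrist"); cv2.imwrite("pics/w3.png",im)
print(s["tool_pos"],yaw(s))
for t,z in (("carton",0),("flap_left_edge",.13),("flap_right_edge",.13),("head",.004),("head_grip",.058),("head_lug",.018)):
    print(t,[(np.round(d["uv"]).tolist(),round(d["confidence"],2),atz("wrist",d["uv"],z,cal).round(4)) for d in manip.spot_point("wrist",t)[:4]])
rect(im,cal,(.48,-.205),.095,"pics/r3.png",w=.24)
E
```

```text
[ 0.49986101 -0.3081432   0.28672039] 1.7724303754423594
carton [([324.0, 95.0], 0.97, array([ 0.4801, -0.2008,  0.    ])), ([505.0, 141.0], 0.52, array([ 0.7806, -0.1966,  0.    ]))]
flap_left_edge [([327.0, 61.0], 0.86, array([ 0.4774, -0.1769,  0.13  ]))]
flap_right_edge [([330.0, 110.0], 0.84, array([ 0.4902, -0.227 ,  0.13  ]))]
head [([300.0, 213.0], 0.8, array([ 0.4794, -0.3783,  0.004 ])), ([320.0, 98.0], 0.71, array([ 0.4756, -0.2068,  0.004 ])), ([440.0, 114.0], 0.66, array([ 0.6531, -0.1869,  0.004 ])), ([221.0, 76.0], 0.56, array([ 0.3256, -0.1988,  0.004 ]))]
head_grip [([322.0, 96.0], 0.96, array([ 0.4791, -0.2082,  0.058 ])), ([296.0, 225.0], 0.91, array([ 0.4779, -0.379 ,  0.058 ])), ([207.0, 72.0], 0.89, array([ 0.3241, -0.2006,  0.058 ])), ([452.0, 113.0], 0.57, array([ 0.6499, -0.1879,  0.058 ]))]
head_lug [([352.0, 98.0], 0.97, array([ 0.5186, -0.1987,  0.018 ])), ([291.0, 188.0], 0.96, array([ 0.4602, -0.3398,  0.018 ])), ([206.0, 52.0], 0.73, array([ 0.2994, -0.1659,  0.018 ])), ([434.0, 82.0], 0.7, array([ 0.629 , -0.1466,  0.018 ]))]
```

View pics/r3.png

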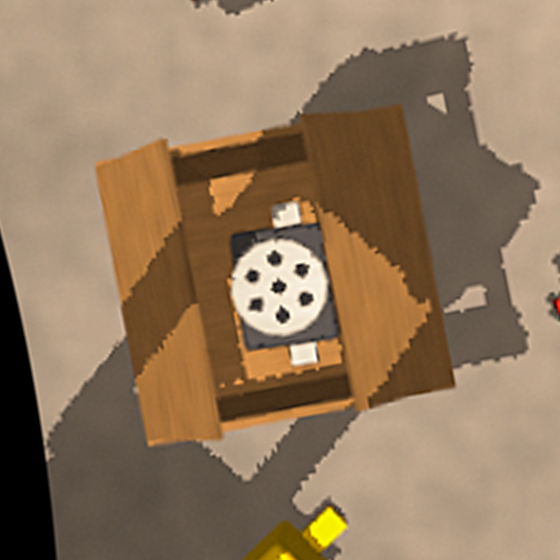

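Call:
step_arm([
  [0.885,0.277,0,0,0,0,-1],
  [0.885,0.277,0,0,0,0,-1],
  [0.885,0.277,0,0,0,0,-1],
  [0,0,0.9,0,0,0,-1],
  [0,0,0.9,0,0,0,-1],
  [0,0,0.9,0,0,0,-1],
  [0,0,0.9,0,0,0,-1],
  [0,0,0.82,0,0,0,-1],
  [0,0,0,0,0,0,-1],
  [0,0,0,0,0,0,-1],
])

```text
clock: 6.65
tool_pos: [0.5116, -0.195, 0.1103]
tcp_rot: [-1.986, -2.433, 0.0]
force: [0.5, -0.6, -0.1]
opening: 0.0009
grip_force: 0.0
```

Call:
step_arm([
  [0.375,0,0,0,0,0,-1],
  [0.2,0,-0.15,0,0,0,-1],
  [0.19,0,-0.125,0,0,0,-1],
  [0.16,0,-0.1,0,0,0,-1],
  [0.175,0,-0.05,0,0,0,-1],
  [0.175,0,-0.05,0,0,0,-1],
])

```text
clock: 7.25
tool_pos: [0.5014, -0.1454, 0.1294]
tcp_rot: [1.988, 2.432, 0.0]
force: [0.1, -1.0, -0.1]
opening: 0.0006
grip_force: 0.3
```

Call:
step_arm([
  [0.175,0,-0.025,0,0,0,-1],
  [0.2,0,0.1,0,0,0,-1],
  [0.2,0,0.15,0,0,0,-1],
  [0.2,0,0.15,0,0,0,-1],
  [0,0,0,0,0,0,-1],
])

```text
clock: 7.75
tool_pos: [0.4965, -0.1187, 0.1157]
tcp_rot: [1.98, 2.43, -0.007]
force: [-5.4, -13.1, 20.6]
opening: 0.0006
grip_force: 11.6
```

Run:
```python
from h import *
print(manip.state()["tool_pos"],manip.state()["force"])
ss={}
for c in("scene","top"):
    im=manip.snapshot(c); cv2.imwrite(f"pics/{c}1.png",im)
    for t in("flap_left_edge","flap_right_edge"):
        print(c,t,[(np.round(d["uv"]).tolist(),round(d["confidence"],2)) for d in manip.spot_point(c,t)[:3]])
a=cv2.imread("pics/scene1.png")[150:270,170:330]; cv2.imwrite("pics/sc1.png",cv2.resize(a,None,fx=3.5,fy=3.5,interpolation=cv2.INTER_CUBIC))
```

```text
[ 0.49647946 -0.118675    0.11566716] [ -5.44298961 -13.14807633  20.56814621]
scene flap_left_edge [([275.0, 184.0], 0.83), ([384.0, 183.0], 0.55)]
scene flap_right_edge [([232.0, 199.0], 0.91), ([381.0, 182.0], 0.36)]
top flap_left_edge [([365.0, 234.0], 0.37)]
top flap_right_edge [([254.0, 219.0], 0.3)]
```

View pics/sc1.png

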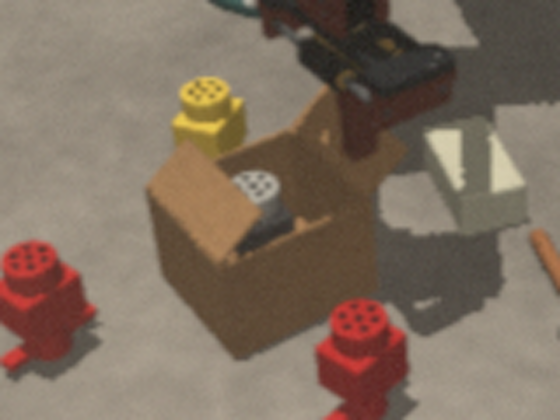

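Call:
step_arm([
  [-0.7,0,0,0,0,0,-1],
  [-0.7,0,0,0,0,0,-1],
  [-0.7,0,0.05,0,0,0,-1],
  [-0.35,0,0.05,0,0,0,-1],
  [-0.2,0,-0.15,0,0,0,-1],
  [-0.19,0,-0.14,0,0,0,-1],
  [-0.16,0,-0.1,0,0,0,-1],
  [-0.175,0,-0.07,0,0,0,-1],
  [-0.175,0,-0.05,0,0,0,-1],
])

```text
clock: 8.95
tool_pos: [0.5219, -0.2472, 0.1302]
tcp_rot: [-1.988, -2.432, 0.0]
force: [0.4, 0.7, -0.6]
opening: 0.0005
grip_force: 0.3
```

Call:
step_arm([
  [-0.175,0,-0.025,0,0,0,-1],
  [-0.2,0,0.1,0,0,0,-1],
  [-0.2,0,0.15,0,0,0,-1],
  [-0.22,0,0.15,0,0,0,-1],
  [0,0,0,0,0,0,-1],
])

```text
clock: 9.45
tool_pos: [0.528, -0.2759, 0.1163]
tcp_rot: [-1.988, -2.427, -0.006]
force: [-2.4, 12.3, 20.4]
opening: 0.0002
grip_force: 12.3
```

Call:
step_arm([
  [0.3,0,0,0,0,0,-1],
  [0,0,-0.9,0,0,0,-1],
  [-0.3,0,-0.9,0,0,0,-1],
  [-0.4,0,-0.9,0,0,0,-1],
  [-0.4,0,-0.9,0,0,0,-1],
  [0,0,0,0,0,0,-1],
  [0,0,0,0,0,0,-1],
])

```text
clock: 10.15
tool_pos: [0.5348, -0.3102, 0.2592]
tcp_rot: [1.989, 2.431, -0.0]
force: [0.3, 0.6, -0.2]
opening: 0.0006
grip_force: 0.0
```

Run:
```python
from h import *
s=manip.state();cal=manip.calibration("wrist"); im=manip.snapshot("wrist")
print(s["tool_pos"],yaw(s),s["force"])
for t,z in (("carton",0),("flap_left_edge",.127),("flap_right_edge",.127),("head",.004),("head_grip",.058),("head_lug",.018)):
    print(t,[(np.round(d["uv"]).tolist(),round(d["confidence"],2),atz("wrist",d["uv"],z,cal).round(4)) for d in manip.spot_point("wrist",t)[:4]])
rect(im,cal,(.48,-.205),.099,"pics/r4.png",w=.24)
```

```text
[ 0.53483125 -0.31020129  0.25918181] 1.770237674957274 [ 0.29298069  0.59236411 -0.23649245]
carton []
flap_left_edge []
flap_right_edge [([291.0, 183.0], 0.58, array([ 0.502 , -0.3059,  0.127 ]))]
head [([192.0, 67.0], 0.89, array([ 0.3247, -0.1943,  0.004 ])), ([422.0, 105.0], 0.76, array([ 0.65  , -0.1879,  0.004 ])), ([273.0, 214.0], 0.75, array([ 0.4773, -0.381 ,  0.004 ])), ([297.0, 92.0], 0.57, array([ 0.48  , -0.2089,  0.004 ]))]
head_grip [([435.0, 100.0], 0.95, array([ 0.648 , -0.1855,  0.058 ])), ([271.0, 225.0], 0.9, array([ 0.4824, -0.3782,  0.058 ])), ([290.0, 84.0], 0.75, array([ 0.4756, -0.2061,  0.058 ])), ([177.0, 67.0], 0.63, array([ 0.3285, -0.2023,  0.058 ]))]
head_lug [([263.0, 188.0], 0.69, array([ 0.4593, -0.3427,  0.018 ])), ([420.0, 66.0], 0.68, array([ 0.6321, -0.1391,  0.018 ])), ([494.0, 133.0], 0.55, array([ 0.7643, -0.1975,  0.018 ]))]
```

View pics/r4.png

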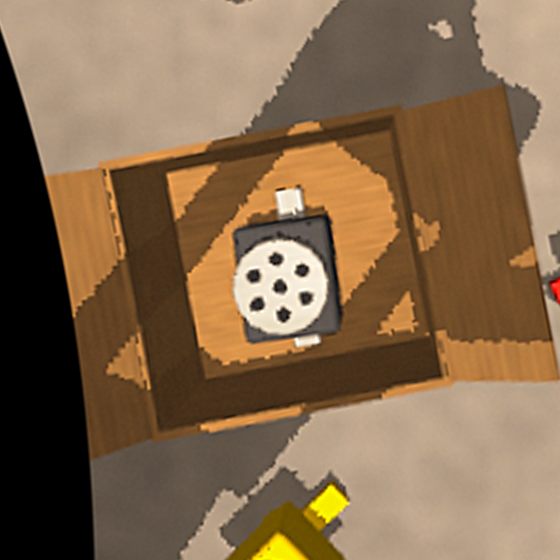

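Call:
step_arm([
  [0.944,-0.3,0,0,0,0,0.68],
  [0.944,-0.3,0,0,0,0,0.68],
  [0.944,-0.3,0,0,0,0,0.68],
  [0,0,0,0,0,0.97,0.68],
  [0,0,0,0,0,0.97,0.68],
  [0,0,0,0,0,0.97,0.68],
  [0,0,0,0,0,0.97,0.68],
  [0,0,0,0,0,0.97,0.68],
  [0,0,0,0,0,0.97,0.68],
  [0,0,0,0,0,0.97,0.68],
  [0,0,0,0,0,0.97,0.68],
])

```text
clock: 11.6
tool_pos: [0.4766, -0.2053, 0.2589]
tcp_rot: [-2.96, -1.051, 0.001]
force: [-0.3, 0.4, 0.3]
opening: 0.0737
grip_force: 0.0
```

Call:
step_arm([
  [0,0,0,0,0,0.97,0.68],
  [0,0,0,0,0,0.97,0.68],
  [0,0,0,0,0,0.97,0.68],
  [0,0,0,0,0,0.97,0.68],
  [0,0,0,0,0,0,0.68],
  [0,0,0,0,0,0,0.68],
])

```text
clock: 12.2
tool_pos: [0.4767, -0.2054, 0.2591]
tcp_rot: [-3.133, -0.235, 0.001]
force: [-0.4, 0.1, -0.3]
opening: 0.0738
grip_force: 0.0
```

Run:
```python
from h import *
s=manip.state();print(s["tool_pos"],yaw(s),s["opening"]); rows([.477,-.2063,.047],.14,0)
```

```text
[ 0.47669034 -0.20536487  0.25905981] 0.14955195170006133 0.07382678739115889
shift/0.04 [0.01 0.03 5.3 ]  turn/8deg [-0.    0.    0.07]
```

Call:
step_arm([
  [0,0.03,0.9,0,0,0.07,0.68],
  [0,0,0.9,0,0,0,0.68],
  [0,0,0.9,0,0,0,0.68],
  [0,0,0.9,0,0,0,0.68],
  [0,0,0.9,0,0,0,0.68],
  [0,0,0.4,0,0,0,0.68],
  [0,0,0.4,0,0,0,0.68],
  [0,0,0,0,0,0,0.68],
])

```text
clock: 13.0
tool_pos: [0.4755, -0.2059, 0.0453]
tcp_rot: [-3.132, -0.217, 0.006]
force: [-0.7, 0.4, 0.0]
opening: 0.0736
grip_force: 0.0
```

Call:
step_arm([
  [0,0,0,0,0,0,-1],
  [0,0,0,0,0,0,-1],
  [0,0,0,0,0,0,-1],
  [0,0,0,0,0,0,-1],
  [0,0,0,0,0,0,-1],
  [0,0,0,0,0,0,-1],
], squeeze=40)

```text
clock: 13.6
tool_pos: [0.4773, -0.2068, 0.048]
tcp_rot: [3.134, 0.213, 0.001]
force: [-1.2, 2.0, 6.4]
opening: 0.0449
grip_force: 39.7
```

Call:
step_arm([
  [0,0,-0.5,0,0,0,-1],
  [0,0,-0.8,0,0,0,-1],
  [0,0,-0.9,0,0,0,-1],
  [0,0,-0.9,0,0,0,-1],
  [0,0,-0.9,0,0,0,-1],
  [0,0,0,0,0,0,-1],
  [0,0,0,0,0,0,-1],
])

```text
clock: 14.3
tool_pos: [0.4768, -0.2068, 0.2073]
tcp_rot: [3.134, 0.213, 0.001]
force: [0.6, -0.8, -3.9]
opening: 0.0444
grip_force: 39.6
```

Run:
```python
from h import *
s=manip.state();print(s["tool_pos"],yaw(s),s["opening"],s["force"]); rows([.513,.2374,.205],yaw(s),0)
c=manip.snapshot("scene")
print([(np.round(d["uv"]).tolist(),round(d["confidence"],2),) for d in manip.spot_point("scene","head_grip")], proj("scene",s["tool_pos"]+np.array([0,0,.01])))
```

```text
[ 0.47683798 -0.20679214  0.20725355] 0.13601506155348503 0.0443636629776953 [ 0.64259964 -0.78739261 -3.86673953]
shift/0.04 [  2.4  -10.88   0.05]  turn/8deg [ 0.01 -0.   -0.  ]
[([236.0, 165.0], 0.95), ([274.0, 253.0], 0.76), ([230.0, 186.0], 0.7), ([184.0, 235.0], 0.65)] [236.11532318 166.98638896]
```

Call:
step_arm([
  [0.2,-0.907,0,0,0,0,-1],
  [0.2,-0.907,0,0,0,0,-1],
  [0.2,-0.907,0,0,0,0,-1],
  [0.2,-0.907,0,0,0,0,-1],
  [0.2,-0.907,0,0,0,0,-1],
  [0.2,-0.907,0,0,0,0,-1],
  [0.2,-0.907,0,0,0,0,-1],
  [0.2,-0.907,0,0,0,0,-1],
  [0.2,-0.907,0,0,0,0,-1],
  [0.2,-0.907,0,0,0,0,-1],
  [0.2,-0.907,0,0,0,0,-1],
  [0.2,-0.907,0,0,0,0,-1],
])

```text
clock: 15.6
tool_pos: [0.5115, 0.2386, 0.2047]
tcp_rot: [3.133, 0.213, -0.007]
force: [0.1, -1.1, -3.9]
opening: 0.0439
grip_force: 39.6
```

Call:
step_arm([
  [0,0,0,0,0,-0.99,-1],
  [0,0,0,0,0,-0.99,-1],
  [0,0,0,0,0,-0.99,-1],
  [0,0,0,0,0,-0.99,-1],
  [0,0,0,0,0,-0.99,-1],
  [0,0,0,0,0,-0.99,-1],
  [0,0,0,0,0,-0.99,-1],
  [0,0,0,0,0,0,-1],
  [0,0,0,0,0,0,-1],
])

```text
clock: 16.5
tool_pos: [0.5121, 0.2372, 0.2056]
tcp_rot: [-2.678, -1.641, 0.005]
force: [0.1, 0.5, -3.2]
opening: 0.0444
grip_force: 39.6
```

Run:
```python
from h import *
s=manip.state();cal=manip.calibration("wrist");print(s["tool_pos"],yaw(s),s["opening"],s["force"]); rows([.513,.2374,.10],1.1,0)
im=manip.snapshot("wrist");cv2.imwrite("pics/w5.png",im)
manip.snapshot("top");manip.snapshot("scene")
for t,z in (("base",0),("base_ring",.045),("head_grip",.227),("head_lug",.187)):
  for c in("wrist","top"): print(t,c,[(np.round(d["uv"]).tolist(),round(d["confidence"],2),atz(c,d["uv"],z,cal if c=="wrist" else None).round(4)) for d in manip.spot_point(c,t)[:2]])
```

```text
[0.5121335  0.2372366  0.20555732] 1.0998337686573019 0.04436307485612373 [ 0.06851945  0.48580044 -3.17817048]
shift/0.04 [0.02 0.02 2.64]  turn/8deg [-0.02  0.02 -0.  ]
base wrist [([324.0, 178.0], 0.62, array([0.5147, 0.2374, 0.    ])), ([324.0, 186.0], 0.55, array([0.51  , 0.2286, 0.    ]))]
base top [([254.0, 220.0], 0.94, array([0.5136, 0.2435, 0.    ]))]
base_ring wrist [([324.0, 186.0], 0.72, array([0.5134, 0.2365, 0.045 ]))]
base_ring top [([251.0, 220.0], 0.58, array([0.5121, 0.2439, 0.045 ]))]
head_grip wrist []
head_grip top [([391.0, 171.0], 0.82, array([ 0.6243, -0.1607,  0.227 ])), ([240.0, 219.0], 0.65, array([0.5091, 0.2392, 0.227 ]))]
head_lug wrist [([321.0, 165.0], 0.62, array([0.5303, 0.2757, 0.187 ]))]
head_lug top [([386.0, 285.0], 0.78, array([ 0.3235, -0.1409,  0.187 ])), ([438.0, 229.0], 0.72, array([ 0.4703, -0.2884,  0.187 ]))]
```

Call:
step_arm([
  [0.02,0.02,0.9,0,0,0,-1],
  [0,0,0.9,0,0,0,-1],
  [0,0,0.6,0,0,0,-1],
  [0,0,0.3,0,0,0,-1],
  [0,0,0.05,0,0,0,-1],
  [0,0,0,0,0,0,-1],
])

```text
clock: 17.65
tool_pos: [0.5148, 0.2381, 0.0978]
tcp_rot: [2.675, 1.647, 0.001]
force: [-0.2, 0.0, -2.9]
opening: 0.0442
grip_force: 39.6
```

Call:
step_arm([
  [0,0,0.05,0,0,0,-1],
  [0,0,0.05,0,0,0,-1],
  [0,0,0.05,0,0,0,-1],
  [0,0,0,0,0,0,-1],
])

```text
clock: 18.05
tool_pos: [0.5142, 0.2379, 0.0914]
tcp_rot: [2.675, 1.647, 0.0]
force: [-0.0, -0.6, -4.8]
opening: 0.0443
grip_force: 39.6
```

Call:
step_arm([
  [0,0,0.05,0,0,0,-1],
  [0,0,0.05,0,0,0,-1],
  [0,0,0,0,0,0,-1],
  [0,0,0,0,0,0,-1],
])

```text
clock: 18.45
tool_pos: [0.5141, 0.2379, 0.0871]
tcp_rot: [-2.675, -1.647, 0.001]
force: [-0.4, -0.2, -4.1]
opening: 0.0443
grip_force: 39.6
```

Call:
step_arm([
  [0,0,0.05,0,0,0,-1],
  [0,0,0.05,0,0,0,-1],
  [0,0,0,0,0,0,-1],
  [0,0,0,0,0,0,-1],
])

```text
clock: 18.85
tool_pos: [0.5146, 0.2377, 0.0831]
tcp_rot: [2.675, 1.647, 0.0]
force: [1.3, -1.8, -3.7]
opening: 0.0442
grip_force: 39.5
```

Call:
step_arm([
  [-0.015,0.03,0.05,0,0,0,-1],
  [0,0,0.05,0,0,0,-1],
  [0,0,0,0,0,0,-1],
  [0,0,0,0,0,0,-1],
])

```text
clock: 19.25
tool_pos: [0.5147, 0.2369, 0.0791]
tcp_rot: [-2.675, -1.647, 0.001]
force: [-0.7, -0.2, -2.4]
opening: 0.0444
grip_force: 39.6
```

Call:
step_arm([
  [0,0,0.025,0,0,0,-1],
  [0,0,0,0,0,0,-1],
  [0,0,0,0,0,0,-1],
])

```text
clock: 19.55
tool_pos: [0.5148, 0.237, 0.0785]
tcp_rot: [-2.675, -1.647, 0.0]
force: [-1.5, 1.1, 0.7]
opening: 0.0446
grip_force: 39.6
```

Call:
step_arm([
  [0,0,0,0,0,0.3,-1],
  [0,0,0,0,0,0.3,-1],
  [0,0,0,0,0,0.3,-1],
  [0,0,0,0,0,0,-1],
])

```text
clock: 19.95
tool_pos: [0.5158, 0.237, 0.0787]
tcp_rot: [2.773, 1.475, 0.002]
force: [1.0, -0.1, 1.5]
opening: 0.0443
grip_force: 39.6
```

Call:
step_arm([
  [0,0,0,0,0,0.25,-1],
  [0,0,0,0,0,0.25,-1],
  [0,0,0,0,0,0,-1],
])

```text
clock: 20.25
tool_pos: [0.5156, 0.2369, 0.0785]
tcp_rot: [2.822, 1.379, 0.002]
force: [0.7, 0.7, 1.5]
opening: 0.0445
grip_force: 39.6
```

Call:
step_arm([
  [0,0,0,0,0,0.25,-1],
  [0,0,0,0,0,0.15,-1],
  [0,0,0,0,0,0,-1],
])

```text
clock: 20.55
tool_pos: [0.5148, 0.2369, 0.0781]
tcp_rot: [-2.86, -1.299, 0.0]
force: [-0.4, 0.1, -1.8]
opening: 0.0443
grip_force: 39.6
```

Call:
step_arm([
  [0,0,0,0,0,0.25,-1],
  [0,0,0,0,0,0.15,-1],
  [0,0,0,0,0,0,-1],
])

```text
clock: 20.85
tool_pos: [0.5145, 0.2367, 0.0779]
tcp_rot: [-2.895, -1.219, 0.002]
force: [-0.7, 1.0, -2.5]
opening: 0.0441
grip_force: 39.6
```

Call:
step_arm([
  [0,0,0,0,0,0.25,-1],
  [0,0,0,0,0,0.15,-1],
  [0,0,0,0,0,0,-1],
])

```text
clock: 21.15
tool_pos: [0.5149, 0.2366, 0.0781]
tcp_rot: [2.928, 1.137, -0.001]
force: [0.5, -1.5, -3.2]
opening: 0.0443
grip_force: 39.6
```

Call:
step_arm([
  [0,0,0.05,0,0,0,-1],
  [0,0,0.03,0,0,0,-1],
  [0,0,0,0,0,0,-1],
  [0,0,0,0,0,0,-1],
])

```text
clock: 21.55
tool_pos: [0.5151, 0.2368, 0.075]
tcp_rot: [2.928, 1.137, 0.0]
force: [1.6, -1.5, -3.8]
opening: 0.0442
grip_force: 39.6
```

Dropping freely: the lugs are in the slots. Continue down towards TCP z ≈ 0.069.

Call:
step_arm([
  [0,0.01,0.05,0,0,0,-1],
  [0,0,0.05,0,0,0,-1],
  [0,0,0,0,0,0,-1],
  [0,0,0,0,0,0,-1],
])

```text
clock: 21.95
tool_pos: [0.5151, 0.2367, 0.0708]
tcp_rot: [-2.929, -1.137, 0.0]
force: [-0.2, 0.5, -5.0]
opening: 0.0441
grip_force: 39.6
```

Call:
step_arm([
  [0,0,0.05,0,0,0,-1],
  [0,0,0,0,0,0,-1],
  [0,0,0,0,0,0,-1],
])

```text
clock: 22.25
tool_pos: [0.5153, 0.2367, 0.0693]
tcp_rot: [-2.929, -1.137, -0.0]
force: [-1.2, 0.6, 0.9]
opening: 0.0442
grip_force: 39.6
```

Call:
step_arm([
  [0,0,0.05,0,0,0,-1],
  [0,0,0.04,0,0,0,-1],
  [0,0,0,0,0,0,-1],
  [0,0,0,0,0,0,-1],
])

```text
clock: 22.65
tool_pos: [0.5153, 0.2367, 0.0656]
tcp_rot: [-2.929, -1.137, -0.0]
force: [-1.9, 1.0, 3.7]
opening: 0.0443
grip_force: 39.7
```

Call:
step_arm([
  [0,0,0.025,0,0,0,-1],
  [0,0,0,0,0,0.4,-1],
  [0,0,0,0,0,0.5,-1],
  [0,0,0,0,0,0.5,-1],
  [0,0,0,0,0,0,-1],
])

```text
clock: 23.15
tool_pos: [0.5151, 0.2367, 0.0645]
tcp_rot: [-3.026, -0.843, 0.0]
force: [-2.2, 0.8, 4.5]
opening: 0.0442
grip_force: 39.7
```

Call:
step_arm([
  [0,0,0,0,0,0.5,-1],
  [0,0,0,0,0,0.5,-1],
  [0,0,0,0,0,0.5,-1],
  [0,0,0,0,0,0,-1],
])

```text
clock: 23.55
tool_pos: [0.5149, 0.2366, 0.0644]
tcp_rot: [-3.098, -0.522, 0.001]
force: [-1.7, 1.5, 5.5]
opening: 0.0442
grip_force: 39.7
```

Call:
step_arm([
  [0,0,0,0,0,0.5,-1],
  [0,0,0,0,0,0.5,-1],
  [0,0,0,0,0,0.5,-1],
  [0,0,0,0,0,0,-1],
])

```text
clock: 23.95
tool_pos: [0.5147, 0.2366, 0.0644]
tcp_rot: [3.135, 0.195, -0.002]
force: [-2.7, 1.9, 5.5]
opening: 0.0441
grip_force: 39.7
```

Call:
step_arm([
  [0,0,0,0,0,0.5,-1],
  [0,0,0,0,0,0.5,-1],
  [0,0,0,0,0,0.5,-1],
  [0,0,0,0,0,0.5,-1],
  [0,0,0,0,0,0,-1],
])

```text
clock: 24.45
tool_pos: [0.5144, 0.2366, 0.0643]
tcp_rot: [3.132, -0.243, -0.002]
force: [-2.7, 2.3, 4.7]
opening: 0.0446
grip_force: 39.6
```

Run:
```python
from h import *
s=manip.state();print(s["tool_pos"],yaw(s),s["force"],s["wrist_torque"],s["qpos"])
```

```text
[0.51439638 0.23658318 0.06432736] -0.15512643611430027 [-2.67903536  2.29889125  4.74627748] [0.26479028 0.74239697 0.03773772] [3.08878073e-01 4.99196721e-01 1.74215733e+00 3.86387225e-04
 9.01721929e-01 2.03456066e+00]
```

Call:
step_arm([
  [0,0,0,0,0,0.5,-1],
  [0,0,0,0,0,0.5,-1],
  [0,0,0,0,0,0.3,-1],
  [0,0,0,0,0,0,-1],
])

```text
clock: 24.85
tool_pos: [0.5142, 0.2366, 0.0643]
tcp_rot: [3.097, -0.525, -0.003]
force: [-2.7, 2.6, 5.5]
opening: 0.0445
grip_force: 39.6
```

Run:
```python
from h import *
s=manip.state();print(s["tool_pos"],yaw(s),s["force"],s["wrist_torque"])
```

```text
[0.51419616 0.23659523 0.06427807] -0.335918154984383 [-2.6661817   2.57984025  5.52235866] [0.36777719 0.92759725 0.10391056]
```

Call:
step_arm([
  [0,0,0,0,0,0.25,-1],
  [0,0,0,0,0,0.25,-1],
  [0,0,0,0,0,0,-1],
  [0,0,0,0,0,0,-1],
])

```text
clock: 25.25
tool_pos: [0.5141, 0.2366, 0.0643]
tcp_rot: [3.077, -0.631, -0.003]
force: [-3.7, 2.8, 5.3]
opening: 0.0441
grip_force: 39.6
```

Run:
```python
from h import *
s=manip.state();print(s["tool_pos"],yaw(s),s["force"],s["wrist_torque"])
```

```text
[0.51412895 0.23659744 0.06427996] -0.4046756827268109 [-3.73393672  2.80073902  5.28432698] [0.36835428 0.89843581 0.04305149]
```

Call:
step_arm([
  [0,0,0,0,0,0.25,-1],
  [0,0,0,0,0,0,-1],
  [0,0,0,0,0,0,-1],
])

```text
clock: 25.55
tool_pos: [0.5141, 0.2366, 0.0643]
tcp_rot: [3.066, -0.685, -0.003]
force: [-3.1, 3.3, 5.3]
opening: 0.0447
grip_force: 39.6
```

Run:
```python
from h import *
s=manip.state();print(s["tool_pos"],yaw(s),s["force"],s["wrist_torque"])
```

```text
[0.51407944 0.23664301 0.06425873] -0.4394074887715307 [-3.0977807   3.30545503  5.3431597 ] [0.38863784 0.94096781 0.09956651]
```

Call:
step_arm([
  [0,0,0,0,0,0.25,-1],
  [0,0,0,0,0,0,-1],
  [0,0,0,0,0,0,-1],
])

```text
clock: 25.85
tool_pos: [0.5138, 0.2367, 0.0642]
tcp_rot: [3.053, -0.736, -0.004]
force: [-3.8, 2.9, 5.7]
opening: 0.0441
grip_force: 39.7
```

Run:
```python
from h import *
s=manip.state();print(s["tool_pos"],yaw(s),s["force"],s["wrist_torque"])
```

```text
[0.51384133 0.23671691 0.06420928] -0.4733144633509866 [-3.81617096  2.86465009  5.67360914] [0.60998818 1.12042796 0.62034464]
```

Call:
step_arm([
  [0,0,0,0,0,-0.12,-1],
  [0,0,-0.03,0,0,0,-1],
  [0,0,-0.03,0,0,0,-1],
  [0,0,0,0,0,0,-1],
], squeeze=10)

```text
clock: 26.25
tool_pos: [0.5152, 0.237, 0.0666]
tcp_rot: [-3.059, 0.713, 0.001]
force: [-0.5, 4.4, -1.3]
opening: 0.044
grip_force: 9.9
```

Call:
step_arm([
  [0,0,0,0,0,0,0.1],
  [0,0,0,0,0,0,0.3],
  [0,0,0,0,0,0,0.6],
  [0,0,0,0,0,0,0.6],
  [0,0,0,0,0,0,0.6],
])

```text
clock: 26.75
tool_pos: [0.5153, 0.2363, 0.0668]
tcp_rot: [3.059, -0.712, 0.0]
force: [0.2, 0.8, 0.2]
opening: 0.07
grip_force: 0.0
```

Call:
step_arm([
  [0,0,-0.3,0,0,0,0.6],
  [0,0,-0.7,0,0,0,0.6],
  [0,0,-0.9,0,0,0,0.6],
  [0,0,-0.9,0,0,0,0.6],
  [-0.5,0,-0.9,0,0,0,0.6],
  [-0.8,0,-0.8,0,0,0,0.6],
  [-0.8,0,0,0,0,0,0.6],
  [-0.3,0,0,0,0,0,0.6],
  [0,0,0,0,0,0,0.6],
  [0,0,0,0,0,0,0.6],
])

```text
clock: 27.75
tool_pos: [0.4296, 0.2787, 0.2467]
tcp_rot: [3.059, -0.711, 0.001]
force: [0.7, 0.4, 0.1]
opening: 0.0706
grip_force: 0.0
```

Run:
```python
from h import *
s=manip.state();cal=manip.calibration("wrist"); im=manip.snapshot("wrist");print(s["tool_pos"],yaw(s),s["force"])
rect(im,cal,(.514,.237),.04,"pics/r6.png",w=.16)
a=manip.snapshot("scene")[150:260,190:450]; 
for t,z in (("head",.024),("head_grip",.078),("head_lug",.038),("base_catch",.045)):
  for c in ("wrist",): print(t,[(np.round(d["uv"]).tolist(),round(d["confidence"],2),atz(c,d["uv"],z,cal).round(4)) for d in manip.spot_point(c,t)[:2]])
b=cv2.imread("pics/r6.png"); a=cv2.resize(a,(560,237),interpolation=cv2.INTER_CUBIC)
b=cv2.resize(b,(360,360)); o=np.zeros((597,560,3),np.uint8); o[:237]=a; o[237:,:360]=b; cv2.imwrite("pics/f.png",o)
```

```text
[0.42956458 0.27868819 0.24670255] -0.456872538642644 [0.67959502 0.3895006  0.06003534]
head [([590.0, 113.0], 0.72, array([ 0.3397, -0.1722,  0.024 ]))]
head_grip [([614.0, 117.0], 0.87, array([ 0.3367, -0.171 ,  0.078 ])), ([319.0, 99.0], 0.81, array([0.5137, 0.2387, 0.078 ]))]
head_lug []
base_catch [([319.0, 67.0], 0.93, array([0.5513, 0.2212, 0.045 ]))]
```

View pics/f.png

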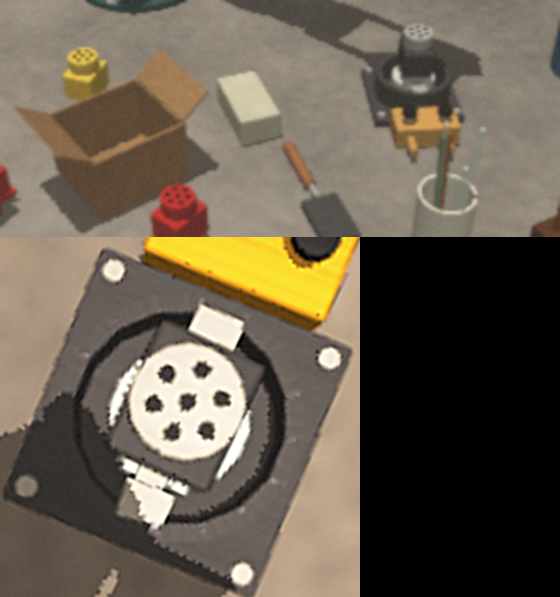

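The last picture shows the head upright in the socket. Its grip block is aligned with the flange, the lugs are under the catches, the carton flaps are folded back and the gripper is clear.

```bash
python3 -c "
from workcell import manip
print(manip.close_job())"
```

```text
the job is handed in; nothing more can be done
None
```

The burner head is fitted: turned clockwise to the stop under the catches, upright and released, with both carton flaps still folded back; the job was handed in at about 28 s with no verdict returned.

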